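Load the filter holder and set the vacuum valve

ROBOT

A 6-joint arm with a two-finger parallel gripper is mounted at the origin on the work surface. World frame = base frame: x ahead of the robot, y to its left, z up, the work surface at z = 0. Lengths are in m, angles in rad, forces in N, time in s.
With the tool pointing down it reaches from about 0.375 to 0.825 m from the base axis. Payload 5.5 kg.
Tool frame: the origin (TCP) lies between the finger pads; the fingertips stand 19 mm ahead of it and the grasp point (between the pads) is the TCP; z points along the fingers, y is the line along which they close (so a half turn about z gives the same grasp; the last joint's range is limited). The gripper opens to 85 mm and grips with 20 to 120 N. Pads are 22 mm wide; open, the fingers measure 114 mm over their backs; the gripper's body (76 mm by 85 mm) begins 54 mm behind the grasp point. The pads swing forward as they close: fully open they stand 13 mm farther back than shut.
Start: joints at [1.213, 0.314, -0.047, 1.21, 0, 1.571], TCP at [0.21, 0.562, 0.227] pointing down, gripper open.
Joint ranges: [-2.67, 2.67], [-0.69, 1.73], [-1.03, 1.25], [-2.08, 2.16], [-1.42, 1.45], [-3.14, 3.14]. Speed limits (rad/s): [2.39, 2.39, 3.01, 3.14, 3.14, 3.14].

INTERFACE

Orientations are given as [roll, pitch, yaw] about the fixed x, y, z axes, in that order (R = Rz(yaw) Ry(pitch) Rx(roll)).
In Python, from workcell import env gives the robot as it stands.
- The arm moves only by the tool step_arm, never from a script. Its argument "plan" is one flat list of numbers, 5 for each row, row after row: the shift along the tool's x, y, z in units of 30 mm (1.0 is 30 mm), then the turn about the tool's z in units of 5 degrees (1.0 is 5 degrees), then the opening, from -1 (shut) to 1 (fully open), so that 0 is half open. A call has 1 to 20 rows; each row shifts and turns the commanded pose from where the row before left it, along the tool's axes as they then stand; what a row does not reach is not made up. A row lasts 1/10 s, in which the tool goes at most 50 mm and 8.59 degrees, less where a joint would pass 70% of its speed; a pose out of reach is approached as far as the arm can. A call is refused whole if a number of a shift passes 1 or a number of a turn 1, either way. A call with a gripper value outside its range is refused whole. The fingers move at their own pace and stop on an object; "grip_force" is the grip in N (left out, the last holds). Time passes only in rows, so rows that do not move let the fingers close. It gives the time, the measured TCP pose, the force, the opening and the grip force at its end, in the units of the state.
- env.observe(): the state, without advancing time (a new reading comes with each control period).
- env.camera(name): name is "side" or "top" or "wrist"; returns the picture (420x560x3 uint8, red, green, blue); there is no depth.
- env.camera_info(name): a dict with "camera_matrix" (3x3 intrinsics, pixels), "k1" (the pictures are not rectified: a ray, as slopes to the right and down, at radius r is drawn at 1 + k1 r^2 times it, then the intrinsics apply), "extrinsics" (4x4, takes a point from world to camera coordinates). Camera axes: x right, y down, z forward; pixel columns grow to the right and rows downward; lengths in m; the calibration is good to about 2 mm. A picture is of the moment at which its call begins: read the wrist's pose just before it. camera_info takes no time and is no camera call; for the wrist camera it gives the pose at the moment of the call.
- env.sign_off(): hands the job in; it is judged then, once.
The state is a dict: "t": time; "joint_pos": joint angles; "qd": joint speeds; "joint_efforts": joint torques, N m; "eef_pos": TCP position; "tcp_rot": TCP orientation; "contact_force": force on the tool from outside, world axes, zero at the start; "moment": the same for the moment, N m; "gripper_width": finger opening in m; "gripper_force": force on a finger pad.
Only numpy, scipy, OpenCV 4.12 (cv2) and the standard library are available. Lean on these libraries where they do the work, as an engineer would, in place of code of your own. Each camera call takes 0.05 s, during which the arm holds its last target. There are 200 camera calls.

TASK

Lay the perforated steel disc flat and centred on the round plate of the filter holder, then the smaller white ceramic disc flat and centred on top of it, letting go of each. Then turn the tee handle of the vacuum valve clockwise until its pointer is fully shut at the dot, and from there open it anticlockwise until the pointer stands on the long mark (120 degrees open), and let go. The handle fits loosely on its stem, so go by the pointer and not by the handle; do not knock over any glassware.

Things in the scene. Friction and masses are not known exactly. Their poses are not given: they have to be found in the camera images.
- screen_disc: perforated steel disc, 68 mm diameter, 10 mm thick, about 0.15 kg, lying flat in the tray; origin at the centre of its underside, z up
- frit_disc: plain white ceramic disc, 60 mm diameter, 14 mm thick, about 0.09 kg, lying flat in the tray; origin at the centre of its underside, z up. Either disc may be in either of the two places in the tray
- tray: fixed white tray, 220 mm (its x) by 260 mm (its y), floor 4 mm thick, walls 22 mm high; origin under its centre. The discs lie side by side along its y, centres 88 mm or more apart and 84 mm or more from the insides of the walls across its x: grip them across the diameter, fingers along the tray's x. A marker pen lies along its x at the -y end
- holder: fixed steel filter holder, a flat round plate of 100 mm diameter on a short stem, 50 mm high; origin under its centre
- holder_top (a point): centre of the top face of the holder's plate, 50 mm above the bench; z up
- valve: fixed vacuum valve, axis upright: brass body under a level round dial, 140 mm diameter, its top 58 mm above the bench; origin on the axis, on the bench. From above, the dot on the dial (shut) lies towards the valve's own -x; the long radial mark (wanted opening) is 120 degrees anticlockwise of it; short ticks at 30, 60, 90, 150 degrees
- stem (a joint): angle of the valve's stem and of its thin steel pointer with an arrow head (58 mm long from the axis, close above the dial): 0 = shut, pointer at the dot, against a firm stop; grows anticlockwise seen from above; the long mark is at 2.094 rad; upper stop at 3.0 rad. It stays where it is left (friction about 0.15 N m)
- handle_grip (a point): centre of the black tee handle, on the valve's axis, 106 mm above the bench: a bar 90 mm long (its y), 16 mm thick (its x), 24 mm high, its underside 28 mm above the pointer, on a 13 mm stem. Its own -x is the pointer's direction, give or take free play of 0.15 rad either way; it drags the pointer only once the play is taken up, so on reversing it turns 0.3 rad first
- amber_bottle: capped brown glass bottle, 66 mm diameter, 150 mm tall, standing on the bench; origin at the centre of its underside, z up
- beaker: open glass beaker, 72 mm rim, 95 mm tall, standing on the bench; origin at the centre of its underside, z up
- vial_near: small capped glass vial, 28 mm diameter, 55 mm tall, the one nearer the robot, standing on the bench; origin at the centre of its underside, z up
- vial_far: small capped glass vial, 28 mm diameter, 55 mm tall, the one farther from the robot, standing on the bench; origin at the centre of its underside, z up
Things that resemble listed ones, but are neither listed nor needed, are in the scene too. Leave any green or red look-alike of the screen_disc alone.

How it is judged:
On the way, in this order (a step that is already met when the one before it is completed fails the run):
1. the perforated disc lies flat and centred on the holder's plate, released (horizontal distance between screen_disc and holder_top below 0.006 m and z of screen_disc in the frame of holder_top between -0.003 and 0.003 m and angle between screen_disc's own z axis and vertical below 0.06 rad and linear speed of screen_disc below 0.02 m/s and contact force between the fingers and screen_disc below 0.2 N), for 0.2 s.
2. the ceramic disc lies flat and centred on the perforated disc, released (all of step 1 and horizontal distance between frit_disc and holder_top below 0.006 m and z of frit_disc in the frame of holder_top between 0.007 and 0.013 m and angle between frit_disc's own z axis and vertical below 0.06 rad and linear speed of frit_disc below 0.02 m/s and contact force between the fingers and frit_disc below 0.2 N), for 0.2 s.
3. the valve is turned fully shut (stem under 0.06 rad) (value of joint stem below 0.06 rad), for 0.1 s.
At the end, for the whole second after the job is handed in: Both discs lie flat and at rest on the holder, the perforated one below, each within 6 mm of the plate's centre; the valve's pointer stands within 0.1 rad (about 6 degrees) of the long mark at 2.094 rad and is at rest; everything is released (all of step 2 and value of joint stem between 1.994 and 2.194 rad and velocity of joint stem between -0.05 and 0.05 rad/s); the robot touches nothing.
It fails at once if a bottle, beaker or vial is knocked over (tilted more than 0.6 rad) (angle between any of amber_bottle, beaker, vial_near, vial_far's own z axis and vertical above 0.6 rad).
It also fails if it takes over 72 s, if anything falls off the work surface, if the arm or the gripper's body presses on something with over 40 N, if the wrist force passes 120 N, or if a joint passes its speed limit or range.

## Working session

There is one attempt and no reset: what is moved stays moved. The work goes in short steps, Python scripts to look and compute and a tool call to move; the robot and the scene stay as the last step left them, time stands still between calls to the robot, and variables do not carry over. Pictures are saved under pics/ and viewed, at most 10 in all, crops included, and the job is handed in when it is done.

Besides the shell and the picture viewer there is one more tool, called after "Request:" in YAML: its name, and indented under it one key for each argument. step_arm: Moves the arm, as the interface text tells. Its arguments: {"type":"object","properties":{"plan":{"type":"array"},"grip_force":{"type":"number"}},"required":["plan"]}

```bash
mkdir -p pics
cat > h.py <<'E'
import numpy as np, cv2
from workcell import env
def ray(info,px):
    K=np.array(info["camera_matrix"],float);T=np.array(info["extrinsics"],float)
    d=np.array([(px[0]-K[0,2])/K[0,0],(px[1]-K[1,2])/K[1,1]]);u=d.copy()
    for _ in range(20): u=d/(1+info["k1"]*(u@u))
    R=T[:3,:3];return -R.T@T[:3,3], R.T@np.array([u[0],u[1],1.])
def onz(info,px,z):
    o,d=ray(info,px);return o+d*(z-o[2])/d[2]
def proj(info,P):
    K=np.array(info["camera_matrix"],float);T=np.array(info["extrinsics"],float)
    c=T[:3,:3]@np.array(P,float)+T[:3,3];u=c[:2]/c[2];u=u*(1+info["k1"]*(u@u))
    return np.array([K[0,0]*u[0]+K[0,2],K[1,1]*u[1]+K[1,2]])
def snap(n,f):
    s=env.observe();info=env.camera_info(n);im=np.array(env.camera(n));cv2.imwrite("pics/"+f,im[:,:,::-1]);return s,info,im
E
python3 - <<'E'
from h import *
for n in ("top","side"):
    s,i,im=snap(n,n+"0.png");print(n,i)
print({k:np.round(v,3) for k,v in s.items()})
E
```

```text
top {'camera_matrix': array([[470.51074262,   0.        , 278.54824779],
       [  0.        , 470.51074262, 207.89902519],
       [  0.        ,   0.        ,   1.        ]]), 'k1': -0.14971768934855204, 'extrinsics': array([[ 0.00874616, -0.99981618, -0.01706221, -0.06018091],
       [-0.99550797, -0.00709731, -0.09441143,  0.53934569],
       [ 0.09427298,  0.01781131, -0.99538704,  1.12857688],
       [ 0.        ,  0.        ,  0.        ,  1.        ]])}
side {'camera_matrix': array([[397.05255689,   0.        , 275.27463881],
       [  0.        , 397.05255689, 209.24605345],
       [  0.        ,   0.        ,   1.        ]]), 'k1': -0.022641773901825316, 'extrinsics': array([[ 0.80387009, -0.59480286, -0.0015608 , -0.47782175],
       [-0.295363  , -0.39689971, -0.86904046,  0.21340816],
       [ 0.51628827,  0.69905663, -0.49473857,  0.74500013],
       [ 0.        ,  0.        ,  0.        ,  1.        ]])}
{'t': np.float64(0.05), 'joint_pos': array([ 1.213,  0.314, -0.048,  1.21 ,  0.   ,  1.571]), 'qd': array([-0.   , -0.001,  0.001,  0.001, -0.001,  0.001]), 'joint_efforts': array([-0.0000e+00, -5.4125e+01,  3.4087e+01,  1.2000e-02, -0.0000e+00,
       -0.0000e+00]), 'eef_pos': array([0.21 , 0.561, 0.226]), 'tcp_rot': array([-3.14 , -0.   ,  2.784]), 'contact_force': array([-0.686, -0.445, -0.142]), 'moment': array([-0.067,  0.009,  0.015]), 'gripper_force': np.float64(0.0), 'gripper_width': np.float64(0.085)}
```

View pics/top0.png

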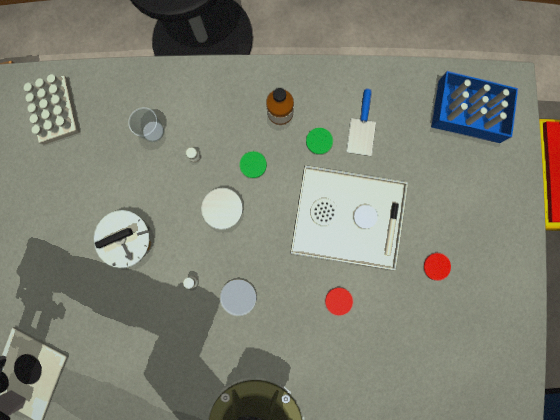

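View pics/side0.png

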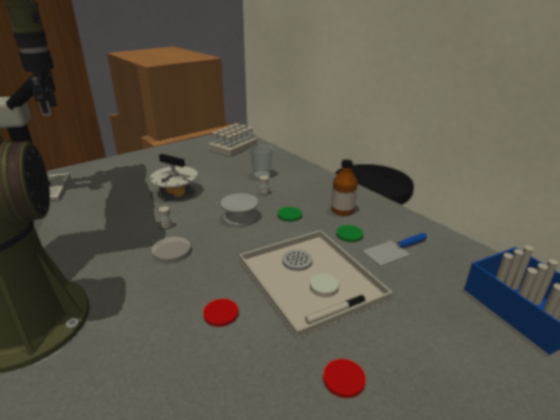

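The top view shows the holder plate at (222,208), with the screen disc at (322,212) and the frit at (365,216), both in the tray. The valve is at (122,239), with its handle pointing left of up and its pointer at about (126,252). The side view confirms that the raised plate at (240,208) is the holder, while the disc at (238,297) in the top view lies low and is a decoy.

```bash
cat > m.py <<'E'
from h import *
i=env.camera_info("top");im=cv2.imread("pics/top0.png");g=cv2.cvtColor(im,6);hsv=cv2.cvtColor(im,40)
def blob(mask,p,name,z,win=40):
    m=np.zeros_like(mask);x,y=p;m[max(0,y-win):y+win,max(0,x-win):x+win]=mask[max(0,y-win):y+win,max(0,x-win):x+win]
    c,_=cv2.findContours(m,cv2.RETR_EXTERNAL,cv2.CHAIN_APPROX_NONE)
    c=max(c,key=cv2.contourArea);P=np.array([onz(i,q[0],z)[:2] for q in c],np.float32)
    (cx,cy),r=cv2.minEnclosingCircle(P);print(name,"c",np.round([cx,cy],4),"diam",round(2*r,4),"mean",P.mean(0).round(4),np.round(cv2.minAreaRect(P)[1],3),round(cv2.minAreaRect(P)[2],1));return c
w=((g>185)*255).astype(np.uint8)
blob(w,(222,208),"holder",.05,30)
blob(w,(122,239),"dial",.058,38)
blob(((g>150)*255).astype(np.uint8),(348,217),"tray",.022,80)
for n,p,z in (("screen",(322,212),.014),("frit",(365,216),.018)):
    print(n,onz(i,p,z).round(4))
for n,p,z in (("beaker",(145,121),.05),("vialfar",(192,153),.055),("vialnear",(189,283),.055),("bottle",(280,94),.15),("handle0",(97,244),.118),("handle1",(131,232),.118),("ptr",(127,253),.066)): print(n,onz(i,p,z).round(3))
crop=np.vstack([np.hstack([cv2.resize(im[190:290,70:170],(400,400),interpolation=2),cv2.resize(im[165:265,295:395],(400,400),interpolation=2)])])
cv2.imwrite("pics/crop1.png",crop)
E
python3 m.py
```

```text
holder c [0.5358 0.0818] diam 0.0989 mean [0.5357 0.081 ] [0.094 0.097] 0.5
dial c [0.4598 0.3259] diam 0.1387 mean [0.4557 0.3206] [0.134 0.137] 1.3
tray c [ 0.5192 -0.2308] diam 0.3384 mean [ 0.5184 -0.2298] [0.263 0.222] 81.3
screen [ 0.5314 -0.1632  0.014 ]
frit [ 0.5219 -0.2693  0.018 ]
beaker [0.753 0.279 0.05 ]
vialfar [0.67  0.156 0.055]
vialnear [0.356 0.155 0.055]
bottle [ 0.786 -0.059  0.15 ]
handle0 [0.444 0.361 0.118]
handle1 [0.473 0.28  0.118]
ptr [0.425 0.306 0.066]
```

View pics/crop1.png

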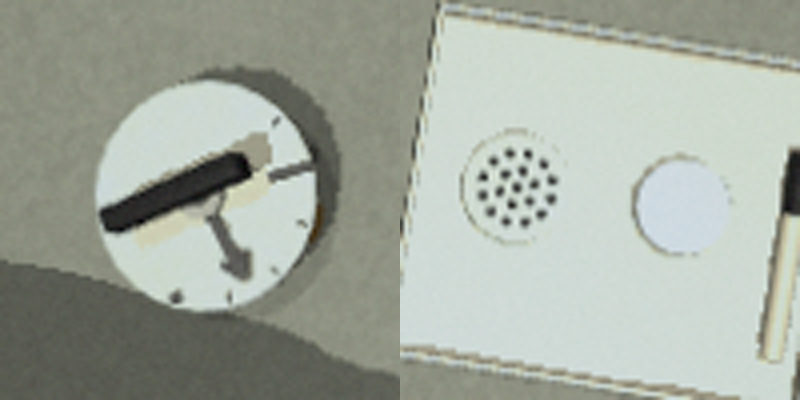

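The crop shows the dot at about (177,296), the long mark at (290,172) and the pointer tip at (240,275), so the valve is about 50° open. The screen disc is at crop (513,186) and the frit at (682,206).

```bash
cat >> h.py <<'E'
def need(xyz,yaw=None):
    s=env.observe();p=s["eef_pos"];y=s["tcp_rot"][2];d=np.array(xyz)-p
    tx=np.array([np.cos(y),np.sin(y),0]);ty=np.array([np.sin(y),-np.cos(y),0])
    u=np.array([d@tx,d@ty,-d[2]])/.03
    out="t%.2f pos %s yaw %.1f w %.4f | shift units %s"%(s["t"],p.round(4),np.degrees(y),s["gripper_width"],u.round(2))
    if yaw is not None:
        a=np.degrees(y)-yaw;a=(a+180)%360-180;out+=" turn units %.2f"%(a/5)
    print(out)
E
python3 - <<'E'
from h import *
i=env.camera_info("top")
print("screen",onz(i,(323.25,211.5),.014),"frit",onz(i,(365.5,216.5),.018))
c=np.array([.4598,.3259])
for n,p,z in (("dot",(114.25,264),.058),("long",(142.5,233),.058),("t90",(145.5,245.8),.058),("t150",(139.3,220.5),.058),("t30",(127.5,264),.058),("ptr",(130.5,258),.066)):
    q=onz(i,p,z)[:2]-c;print(n,np.linalg.norm(q).round(3),np.degrees(np.arctan2(q[1],q[0])).round(1))
a,b=onz(i,(305,167),.022),onz(i,(407,184),.022);print("tray y dir",np.degrees(np.arctan2(*(a-b)[[1,0]])))
w=env.camera_info("wrist");print(w)
need([.531,-.163,.20],81.3)
E
```

```text
screen [ 0.53269278 -0.16633034  0.014     ] frit [ 0.5206824 -0.2705372  0.018    ]
dot 0.064 167.3
long 0.056 -75.9
t90 0.065 -105.1
t150 0.063 -46.1
t30 0.065 -162.6
ptr 0.055 -148.1
tray y dir 80.98530624719066
{'camera_matrix': array([[345.76705321,   0.        , 280.72471481],
       [  0.        , 345.76705321, 209.35073303],
       [  0.        ,   0.        ,   1.        ]]), 'k1': -0.0728555158318484, 'extrinsics': array([[ 3.49942223e-01,  9.36771195e-01, -4.09966950e-04,
        -5.99905903e-01],
       [ 9.02067858e-01, -3.36860291e-01,  2.69812387e-01,
        -3.41532378e-02],
       [ 2.52614370e-01, -9.47885644e-02, -9.62912825e-01,
         3.78538211e-01],
       [ 0.00000000e+00,  0.00000000e+00,  0.00000000e+00,
         1.00000000e+00]])}
t0.10 pos [0.21   0.5615 0.226 ] yaw 159.5 w 0.0852 | shift units [-18.48 -18.87   0.87] turn units 15.64
```

Request:
step_arm:
  plan: [-0.93, -0.94, 0, 0, 1, -0.93, -0.94, 0, 0, 1, -0.93, -0.94, 0, 0, 1, -0.93, -0.94, 0, 0, 1, -0.93, -0.94, 0, 0, 1, -0.93, -0.94, 0, 0, 1, -0.93, -0.94, 0, 0, 1, -0.93, -0.94, 0, 0, 1, -0.93, -0.94, 0, 0, 1, -0.93, -0.94, 0, 0, 1, -0.93, -0.94, 0, 0, 1, -0.93, -0.94, 0, 0, 1, -0.93, -0.94, 0, 0, 1, -0.93, -0.94, 0, 0, 1, -0.93, -0.94, 0, 0, 1, -0.93, -0.94, 0, 0, 1, -0.93, -0.94, 0, 0, 1, -0.93, -0.94, 0, 0, 1, -0.93, -0.94, 0, 0, 1, -0.93, -0.94, 0, 0, 1]

```text
t: 2.1
eef_pos: [0.5354, -0.1633, 0.2264]
tcp_rot: [3.142, -0.001, 2.784]
contact_force: [0.8, 0.9, -0.4]
gripper_width: 0.0857
gripper_force: 0.0
```

Request:
step_arm:
  plan: [0, 0, 0, 1, 0.75, 0, 0, 0, 1, 0.75, 0, 0, 0, 1, 0.75, 0, 0, 0, 1, 0.75, 0, 0, 0, 1, 0.75, 0, 0, 0, 1, 0.75, 0, 0, 0, 1, 0.75, 0, 0, 0, 1, 0.75, 0, 0, 0, 1, 0.75, 0, 0, 0, 1, 0.75, 0, 0, 0, 1, 0.75, 0, 0, 0, 1, 0.75, 0, 0, 0, 1, 0.75, 0, 0, 0, 1, 0.75, 0, 0, 0, 1, 0.75, 0, 0, 0, 0.7, 0.75, 0, 0, 0, 0, 0.75, 0, 0, 0, 0, 0.75]

```text
t: 3.9
eef_pos: [0.5351, -0.1616, 0.2265]
tcp_rot: [-3.141, -0.0, 1.415]
contact_force: [0.6, -0.6, -0.7]
gripper_width: 0.0746
gripper_force: 0.0
```

Run:
```python
from h import *
s,i,im=snap("wrist","w1.png")
need([.5327,-.1663,.10],81)
print("proj",proj(i,[.5327,-.1663,.014]),proj(i,[.5207,-.2705,.018]))
```

```text
t3.95 pos [ 0.5351 -0.1617  0.2266] yaw 81.1 w 0.0745 | shift units [-0.17 -0.06  4.22] turn units 0.01
proj [280.24624105 185.14911153] [284.03152795 276.67255278]
```

View pics/w1.png

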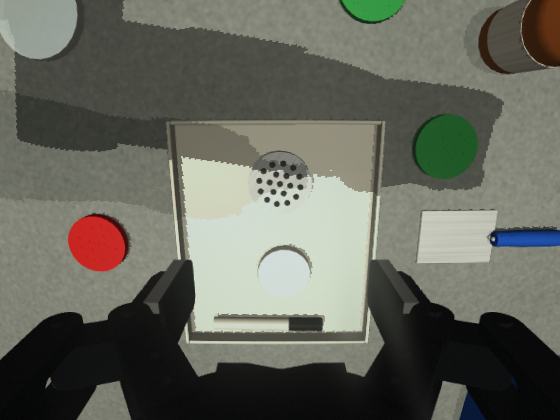

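Wrist view: the holes are centred near (281,184), against a prediction of (280,185). The frit is near (284,271), against a prediction of 277. I'll descend and measure from closer in.

Request:
step_arm:
  plan: [-0.05, 0, 0.6, 0, 0.75, -0.05, 0, 0.6, 0, 0.75, -0.05, 0, 0.6, 0, 0.75, 0, 0, 0.6, 0, 0.75, 0, 0, 0.6, 0, 0.75, 0, 0, 0.6, 0, 0.75, 0, 0, 0.6, 0, 0.75, 0, 0, 0, 0, 0.75, 0, 0, 0, 0, 0.75]

```text
t: 4.85
eef_pos: [0.5344, -0.1661, 0.1009]
tcp_rot: [-3.141, -0.0, 1.414]
contact_force: [0.0, -0.3, -0.3]
gripper_width: 0.0747
gripper_force: 0.0
```

Run:
```python
from h import *
s,i,im=snap("wrist","w2.png")
g=cv2.cvtColor(im,7)
p=proj(i,[.5327,-.1663,.014]);print("pred",p,"tcp",proj(i,s["eef_pos"]),proj(i,[*s["eef_pos"][:2],.014]))
x,y=p.astype(int);m=np.zeros_like(g);m[y-45:y+45,x-45:x+45]=(g<75)[y-45:y+45,x-45:x+45]*255
n,l,st,ce=cv2.connectedComponentsWithStats(m)
ok=[k for k in range(1,n) if 8<st[k,4]<200];P=np.array([onz(i,ce[k],.014)[:2] for k in ok])
(c,r)=cv2.minEnclosingCircle(P.astype(np.float32));print(len(ok),st[1:,4],"mean",P.mean(0),"circ",c,r)
f=proj(i,[.5207,-.2705,.018]);print("frit pred",f)
need([*P.mean(0),.05])
```

```text
pred [279.80661057 214.78999066] tcp [282.49215226 266.93237091] [282.06634763 214.15267281]
20 [14  5  2  1 71 75 71 74 73 71 71 67 70 63 70 62 47 50 48 43 44 42 43] mean [ 0.53178109 -0.16321629] circ (0.5294960141181946, -0.15932700037956238) 0.028106965124607086
frit pred [285.44396567 343.97207878]
t4.90 pos [ 0.535  -0.1663  0.1016] yaw 81.0 w 0.0745 | shift units [ 0.08 -0.12  1.72]
```

View pics/w2.png

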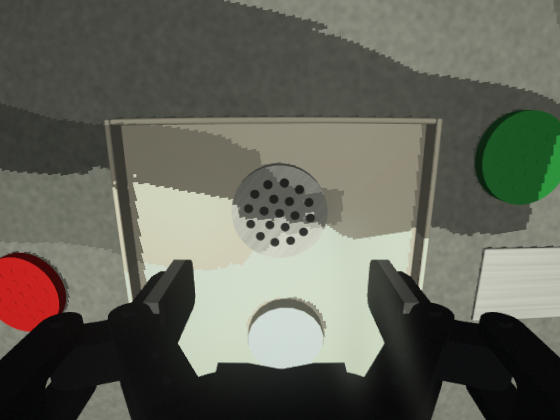

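The view shows 19 holes centred near (280,213), which puts the disc at about (0.532,-0.1645). I'll descend in stages while watching the force.

Request:
step_arm:
  plan: [0.05, -0.1, 0.5, 0, 0.75, 0, 0, 0.5, 0, 0.75, 0, 0, 0.5, 0, 0.75, 0, 0, 0.5, 0, 0.75, 0, 0, 0.2, 0, 0.75, 0, 0, 0, 0, 0.75, 0, 0, 0, 0, 0.75]

```text
t: 5.6
eef_pos: [0.5326, -0.1644, 0.0358]
tcp_rot: [3.14, 0.0, 1.414]
contact_force: [-0.2, 0.6, -0.1]
gripper_width: 0.0748
gripper_force: 0.0
```

Request:
step_arm:
  plan: [0, 0, 0.1, 0, 0.75, 0, 0, 0.1, 0, 0.75, 0, 0, 0.1, 0, 0.75, 0, 0, 0, 0, 0.75]

```text
t: 6.0
eef_pos: [0.5315, -0.1641, 0.0254]
tcp_rot: [-3.141, -0.0, 1.414]
contact_force: [0.1, -0.7, 0.2]
gripper_width: 0.0749
gripper_force: 0.0
```

Request:
step_arm:
  plan: [0, 0, 0.1, 0, 0.75, 0, 0, 0, 0, 0.75]

```text
t: 6.2
eef_pos: [0.5316, -0.1641, 0.0224]
tcp_rot: [-3.141, -0.0, 1.414]
contact_force: [0.2, 0.1, -0.2]
gripper_width: 0.0748
gripper_force: 0.0
```

Request:
step_arm:
  plan: [0, 0, 0.08, 0, 0.75, 0, 0, 0, 0, 0.75]

```text
t: 6.4
eef_pos: [0.5317, -0.1641, 0.0201]
tcp_rot: [-3.141, -0.0, 1.414]
contact_force: [-0.1, 0.7, 0.1]
gripper_width: 0.0749
gripper_force: 0.0
```

Request:
step_arm:
  plan: [0, 0, 0.07, 0, 0.75, 0, 0, 0, 0, 0.75]

```text
t: 6.6
eef_pos: [0.5317, -0.1641, 0.018]
tcp_rot: [-3.141, -0.0, 1.414]
contact_force: [-0.1, 0.2, 0.6]
gripper_width: 0.0746
gripper_force: 0.0
```

Request:
step_arm:
  plan: [0, 0, 0, 0, 0.4, 0, 0, 0, 0, 0.4, 0, 0, 0, 0, 0.4, 0, 0, 0, 0, 0.4, 0, 0, 0, 0, 0.4]
  grip_force: 40

```text
t: 7.1
eef_pos: [0.5319, -0.1642, 0.0183]
tcp_rot: [3.141, -0.0, 1.414]
contact_force: [-0.5, 0.5, 0.2]
gripper_width: 0.0598
gripper_force: 0.0
```

Request:
step_arm:
  plan: [0, 0, -0.3, 0, 0.4, 0, 0, -0.5, 0, 0.4, 0, 0, -0.5, 0, 0.4, 0, 0, -0.5, 0, 0.4, 0, 0, -0.5, 0, 0.4, 0, 0, -0.5, 0, 0.4, 0, 0, -0.5, 0, 0.4, 0, 0, 0, 0, 0.4]

```text
t: 7.9
eef_pos: [0.5336, -0.1647, 0.12]
tcp_rot: [3.137, 0.001, 1.414]
contact_force: [0.9, -0.3, -0.1]
gripper_width: 0.0599
gripper_force: 0.0
```

Run:
```python
from h import *
s,i,im=snap("wrist","w3.png")
p=s["eef_pos"];g=cv2.cvtColor(im,7)
for dz in (0,-.004,-.010): print("tcp px",dz,proj(i,p+[0,0,dz]))
need([.5358,.0818,.12])
cv2.imwrite("pics/w3c.png",cv2.resize(im[150:420,130:430,::-1],(600,540)))
```

```text
tcp px 0 [282.52549894 266.97762945]
tcp px -0.004 [282.45358914 263.37447308]
tcp px -0.01 [282.35171977 258.27104399]
t7.95 pos [ 0.5329 -0.1645  0.1187] yaw 81.0 w 0.0600 | shift units [ 8.13 -1.19 -0.04]
```

View pics/w3c.png

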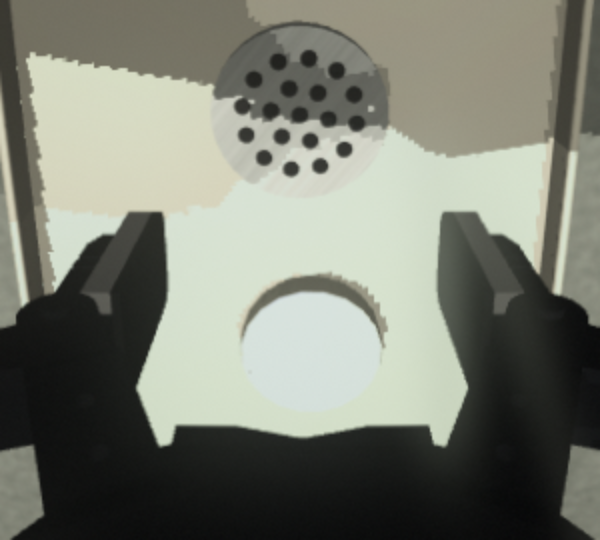

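The fingers closed above the disc, which hasn't moved (its holes are centred near (280,205) in the full picture). The fingertips sit further back than I assumed, so I'll go lower.

Request:
step_arm:
  plan: [0, 0, 0, 0, 0.75, 0, 0, 0.7, 0, 0.75, 0, 0, 0.7, 0, 0.75, 0, 0, 0.7, 0, 0.75, 0, 0, 0.7, 0, 0.75, 0, 0, 0.6, 0, 0.75, 0, 0, 0.2, 0, 0.75, 0, 0, 0, 0, 0.75]

```text
t: 8.75
eef_pos: [0.5304, -0.1637, 0.0079]
tcp_rot: [-3.138, -0.0, 1.414]
contact_force: [-0.0, -0.0, 0.2]
gripper_width: 0.0747
gripper_force: 0.0
```

Request:
step_arm:
  plan: [0, 0, 0.07, 0, 0.75, 0, 0, 0, 0, 0.75]

```text
t: 8.95
eef_pos: [0.5324, -0.1644, 0.0078]
tcp_rot: [3.14, 0.0, 1.414]
contact_force: [-0.2, -0.3, 0.0]
gripper_width: 0.0748
gripper_force: 0.0
```

Request:
step_arm:
  plan: [0, 0, 0.06, 0, 0.75, 0, 0, 0, 0, 0.75]

```text
t: 9.15
eef_pos: [0.5322, -0.1643, 0.0058]
tcp_rot: [3.141, 0.0, 1.414]
contact_force: [0.7, -0.3, 0.2]
gripper_width: 0.075
gripper_force: 0.0
```

Request:
step_arm:
  plan: [0, 0, 0, 0, 0.6, 0, 0, 0, 0, 0.55, 0, 0, 0, 0, 0.5, 0, 0, 0, 0, 0.5, 0, 0, 0, 0, 0.5]
  grip_force: 40

```text
t: 9.65
eef_pos: [0.5318, -0.1642, 0.0054]
tcp_rot: [3.142, -0.0, 1.414]
contact_force: [-0.3, -0.8, 0.6]
gripper_width: 0.0641
gripper_force: 0.0
```

Run:
```python
from h import *
s,i,im=snap("wrist","w4.png")
print(s["joint_pos"].round(3),s["gripper_width"],s["joint_efforts"].round(1))
a=cv2.resize(im[150:420,130:430,::-1],(500,450))
i2=env.camera_info("side");im2=np.array(env.camera("side"))
u,v=proj(i2,[.532,-.165,.01]).astype(int);print(u,v)
b=cv2.resize(im2[v-50:v+40,u-30:u+30,::-1],(300,450))
cv2.imwrite("pics/w4c.png",np.hstack([a,b]))
```

```text
[-0.299  0.42  -0.444  0.707  0.     1.428] 0.06410286808533981 [  0.  -53.   26.6   0.   -0.   -0. ]
296 259
```

View pics/w4c.png

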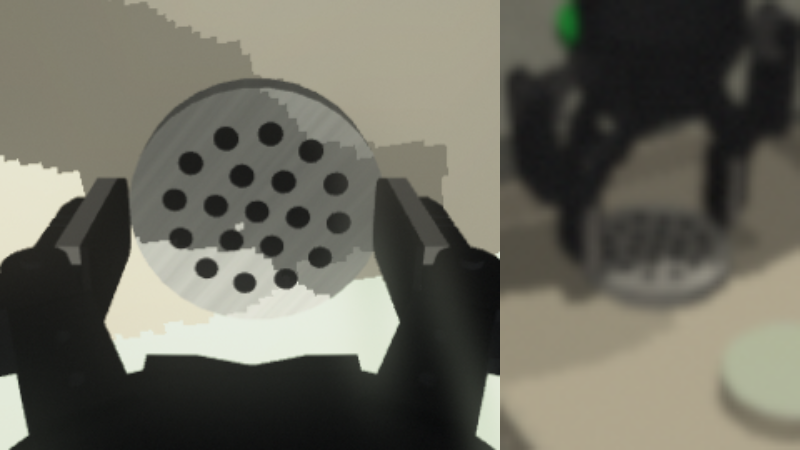

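The disc, centred at crop (257,205), sits between and apparently just below the fingertips, whose inner edges are at crop x=131 and 375. I'll check the height against the disc's apparent size.

Run:
```python
from h import *
i=env.camera_info("wrist");s=env.observe();T=np.array(i["extrinsics"])
print("cam",-T[:3,:3].T@T[:3,3],s["eef_pos"])
q=lambda u,v:(130+u*.6,150+v*.6)
y=s["tcp_rot"][2];ty=np.array([np.sin(y),-np.cos(y),0])
for z in (.004,.014,.024):
    L,R=onz(i,q(131,205),z),onz(i,q(383,205),z)
    l,r=onz(i,q(131,180),z),onz(i,q(375,180),z)
    print(z,"disc width",np.linalg.norm(L-R).round(4),"tip gap",np.linalg.norm(l-r).round(4),"disc c",((L+R)/2).round(4))
p=s["eef_pos"];tx=np.array([np.cos(y),np.sin(y),0])
for dz in (-.019,-.01,-.006,0,.006,.013):
  a=[((proj(i,p+k*.0322*ty+m*.011*tx+[0,0,dz])-[130,150])/.6).round(0) for k in(-1,1) for m in (-1,1)];print(dz,*a)
```

```text
cam [ 0.54190248 -0.09584136  0.15283486] [ 0.53182227 -0.16419739  0.00539877]
0.004 disc width 0.0717 tip gap 0.0685 disc c [ 0.532  -0.1682  0.004 ]
0.014 disc width 0.0669 tip gap 0.0639 disc c [ 0.5327 -0.1633  0.014 ]
0.024 disc width 0.0621 tip gap 0.0593 disc c [ 0.5334 -0.1585  0.024 ]
-0.019 [152. 201.] [149. 135.] [355. 201.] [359. 135.]
-0.01 [147. 214.] [143. 145.] [361. 214.] [365. 145.]
-0.006 [145. 220.] [141. 150.] [363. 220.] [367. 150.]
0 [141. 230.] [137. 158.] [367. 230.] [371. 158.]
0.006 [137. 240.] [133. 166.] [371. 240.] [376. 166.]
0.013 [132. 254.] [127. 177.] [376. 254.] [382. 177.]
```

The disc's apparent size puts its top at z=0.014, so the reported heights are right. The fingertip corners sit at about z=0.016, still above the disc. I'll open and go down gradually on force.

Request:
step_arm:
  plan: [0, 0, 0, 0, 0.78, 0, 0, 0, 0, 0.78, 0, 0, 0.1, 0, 0.78, 0, 0, 0.07, 0, 0.78, 0, 0, 0, 0, 0.78]

```text
t: 10.25
eef_pos: [0.5314, -0.1641, -0.0002]
tcp_rot: [-3.141, -0.0, 1.414]
contact_force: [0.3, -0.6, 0.6]
gripper_width: 0.0759
gripper_force: 0.0
```

Request:
step_arm:
  plan: [0, 0, 0.07, 0, 0.78, 0, 0, 0, 0, 0.78]

```text
t: 10.45
eef_pos: [0.5316, -0.1642, -0.0021]
tcp_rot: [-3.141, -0.0, 1.414]
contact_force: [0.0, -0.1, -0.5]
gripper_width: 0.0762
gripper_force: 0.0
```

Request:
step_arm:
  plan: [0, 0, 0.07, 0, 0.78, 0, 0, 0, 0, 0.78]

```text
t: 10.65
eef_pos: [0.5317, -0.1641, -0.0042]
tcp_rot: [-3.141, -0.0, 1.414]
contact_force: [0.3, -0.6, 0.7]
gripper_width: 0.0758
gripper_force: 0.0
```

Request:
step_arm:
  plan: [0, 0, 0, 0, 0.6, 0, 0, 0, 0, 0.5, 0, 0, 0, 0, 0.4, 0, 0, 0, 0, 0.4, 0, 0, 0, 0, 0.4]

```text
t: 11.15
eef_pos: [0.5324, -0.1643, -0.0031]
tcp_rot: [3.14, 0.0, 1.414]
contact_force: [-1.3, 1.1, 5.8]
gripper_width: 0.0655
gripper_force: 43.0
```

Request:
step_arm:
  plan: [0, 0, -0.1, 0, 0.4, 0, 0, -0.3, 0, 0.4, 0, 0, -0.6, 0, 0.4, 0, 0, -0.8, 0, 0.4, 0, 0, -0.8, 0, 0.4, 0, 0, -0.8, 0, 0.4, 0, 0, -0.6, 0, 0.4, 0, 0, 0, 0, 0.4, 0, 0, 0, 0, 0.4]

```text
t: 12.05
eef_pos: [0.5319, -0.1642, 0.1161]
tcp_rot: [3.141, 0.0, 1.414]
contact_force: [0.3, -0.1, -1.9]
gripper_width: 0.0658
gripper_force: 44.8
```

Run:
```python
from h import *
s,i,im=snap("wrist","w5.png")
p=s["eef_pos"];g=cv2.cvtColor(im,7)
need([.5358,.0818,.12])
a=cv2.resize(im[150:420,130:430,::-1],(500,450))
i2=env.camera_info("side");im2=np.array(env.camera("side"));u,v=proj(i2,p).astype(int)
b=cv2.resize(im2[v-45:v+45,u-30:u+30,::-1],(300,450));cv2.imwrite("pics/w5c.png",np.hstack([a,b]))
for z in (0,.004,.008,.012): print(z,((proj(i,p+[0,0,z])-[130,150])/.6).round(1))
```

```text
t12.10 pos [ 0.5312 -0.164   0.1153] yaw 81.0 w 0.0655 | shift units [ 8.12 -1.13 -0.16]
0 [254.2 194.8]
0.004 [254.3 201.1]
0.008 [254.3 207.7]
0.012 [254.4 214.6]
```

View pics/w5c.png

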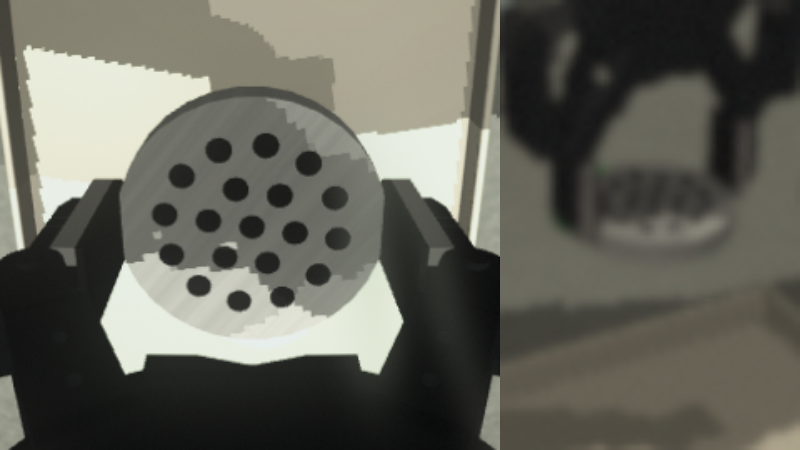

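The disc is held level, with its holes centred at crop (252,225), which matches the tool axis. I'll head for the holder and stop short to measure the plate with the wrist camera.

Request:
step_arm:
  plan: [0.5, -0.1, 0, 0, 0.4, 0.9, -0.12, 0, 0, 0.4, 0.9, -0.12, 0, 0, 0.4, 0.9, -0.12, 0, 0, 0.4, 0.9, -0.12, 0, 0, 0.4, 0.4, -0.12, 0, 0, 0.4, 0, 0, 0, 0, 0.4, 0, 0, 0, 0, 0.4]

```text
t: 12.95
eef_pos: [0.5317, -0.0276, 0.1157]
tcp_rot: [-3.141, 0.001, 1.414]
contact_force: [0.1, -0.4, -0.5]
gripper_width: 0.0656
gripper_force: 44.8
```

Run:
```python
from h import *
s,i,im=snap("wrist","w6.png")
need([.5358,.0818,.07])
g=cv2.cvtColor(im,7);c=proj(i,[.5358,.0818,.05]);print("pred c",c)
# radial edge search about predicted centre, then fit circle in plane z=.05
C=np.array([.5358,.0818]);E=[]
gb=cv2.GaussianBlur(g,(5,5),0).astype(float)
for a in np.radians(np.arange(0,360,5)):
    rs=np.arange(.040,.062,.0005);v=[]
    for r in rs:
        q=proj(i,[C[0]+r*np.cos(a),C[1]+r*np.sin(a),.05])
        if not(2<q[0]<557 and 2<q[1]<417): break
        v.append(gb[int(round(q[1])),int(round(q[0]))])
    if len(v)<len(rs): continue
    d=np.abs(np.array(v)[4:]-np.array(v)[:-4]);k=d.argmax()
    if d[k]>25: E.append([np.degrees(a),rs[k+2],d[k]])
E=np.array(E);print(len(E));print(np.c_[E[:,0],E[:,1]*1000].round(0).astype(int).tolist())
A=np.c_[np.cos(np.radians(E[:,0])),np.sin(np.radians(E[:,0])),np.ones(len(E))]
w=np.ones(len(E))
for _ in range(30):
    x=np.linalg.lstsq(A*w[:,None],E[:,1]*w,rcond=None)[0];r=A@x-E[:,1];w=1/(1+(r/.001)**2)
print("corr",x,"centre",C+x[:2])
```

```text
t13.00 pos [ 0.5319 -0.0281  0.1158] yaw 81.0 w 0.0656 | shift units [ 3.64 -0.45  1.53]
pred c [259.56886292  42.39471449]
45
[[0, 50], [5, 50], [10, 50], [150, 51], [155, 50], [160, 51], [165, 51], [170, 50], [175, 50], [180, 50], [185, 50], [190, 49], [195, 49], [200, 49], [205, 48], [210, 43], [215, 48], [220, 48], [225, 48], [230, 48], [235, 48], [240, 48], [245, 47], [250, 48], [255, 48], [260, 47], [265, 47], [270, 47], [275, 48], [280, 47], [285, 47], [290, 47], [295, 48], [300, 48], [305, 48], [310, 41], [315, 48], [320, 48], [325, 49], [330, 48], [335, 49], [340, 49], [345, 49], [350, 49], [355, 49]]
corr [-9.37814790e-05  2.51290044e-03  4.95190131e-02] centre [0.53570622 0.0843129 ]
```

The wrist fit puts the plate at (0.5357,0.0843) with a radius of 49.5 mm. That is consistent with the top view to 2.5 mm, so I'm using (0.5357,0.0838).

Request:
step_arm:
  plan: [0.5, -0.06, 0, 0, 0.4, 0.9, -0.12, 0, 0, 0.4, 0.9, -0.12, 0, 0, 0.4, 0.9, -0.1, 0, 0, 0.4, 0.51, -0.06, 0, 0, 0.4, 0, 0, 0.3, 0, 0.4, 0, 0, 0.5, 0, 0.4, 0, 0, 0.5, 0, 0.4, 0, 0, 0.5, 0, 0.4, 0, 0, 0.3, 0, 0.4, 0, 0, 0.2, 0, 0.4, 0, 0, 0, 0, 0.4, 0, 0, 0, 0, 0.4]

```text
t: 14.3
eef_pos: [0.5362, 0.0843, 0.0474]
tcp_rot: [3.141, -0.0, 1.413]
contact_force: [0.4, 0.6, -0.9]
gripper_width: 0.0655
gripper_force: 44.8
```

Request:
step_arm:
  plan: [0, 0, 0.07, 0, 0.4, 0, 0, 0, 0, 0.4]

```text
t: 14.5
eef_pos: [0.5363, 0.0845, 0.0453]
tcp_rot: [3.141, -0.0, 1.414]
contact_force: [-0.1, 0.6, -1.5]
gripper_width: 0.0658
gripper_force: 44.8
```

Request:
step_arm:
  plan: [0, 0, 0.05, 0, 0.4, 0, 0, 0, 0, 0.4]

```text
t: 14.7
eef_pos: [0.536, 0.0845, 0.0435]
tcp_rot: [3.142, -0.0, 1.414]
contact_force: [-0.6, -0.3, -0.8]
gripper_width: 0.0657
gripper_force: 44.8
```

Request:
step_arm:
  plan: [0, 0, 0.05, 0, 0.4, 0, 0, 0, 0, 0.4]

```text
t: 14.9
eef_pos: [0.5362, 0.0846, 0.0429]
tcp_rot: [3.141, -0.0, 1.414]
contact_force: [-2.1, 0.1, 7.3]
gripper_width: 0.0659
gripper_force: 45.7
```

Contact on the plate. I'll release, lift and back off to check.

Request:
step_arm:
  plan: [0, 0, 0, 0, 0.62, 0, 0, 0, 0, 0.7, 0, 0, 0, 0, 0.85, 0, 0, 0, 0, 0.85, 0, 0, 0, 0, 0.85, 0, 0, -0.3, 0, 0.85, 0, 0, -0.7, 0, 0.85, 0, 0, -0.9, 0, 0.85, 0, 0, -0.8, 0, 0.85, -0.6, 0, 0, 0, 0.85, -0.9, 0.1, 0, 0, 0.85, -0.9, 0.1, 0, 0, 0.85, -0.7, 0.1, 0, 0, 0.85, 0, 0, 0, 0, 0.85, 0, 0, 0, 0, 0.85]

```text
t: 16.4
eef_pos: [0.5305, -0.0088, 0.1235]
tcp_rot: [3.141, -0.001, 1.413]
contact_force: [-0.2, 1.4, -0.0]
gripper_width: 0.0788
gripper_force: 0.0
```

```bash
cat >> h.py <<'E'
def circ(i,im,C,R,z,thr=15,ang=range(0,360,5)):
    gb=cv2.GaussianBlur(cv2.cvtColor(im,7),(3,3),0).astype(float);E=[];rs=np.arange(R-.008,R+.010,.0005)
    for a in np.radians(ang):
        Q=[proj(i,[C[0]+r*np.cos(a),C[1]+r*np.sin(a),z]) for r in rs]
        if not all(2<q[0]<557 and 2<q[1]<417 for q in Q): continue
        v=np.array([gb[int(round(q[1])),int(round(q[0]))] for q in Q]);d=np.abs(v[4:]-v[:-4]);k=d.argmax()
        if d[k]>thr: E.append([a,rs[k+2]])
    E=np.array(E)
    if len(E)<6: print("few edges",len(E));return
    A=np.c_[np.cos(E[:,0]),np.sin(E[:,0]),np.ones(len(E))];w=np.ones(len(E))
    for _ in range(30):
        x=np.linalg.lstsq(A*w[:,None],E[:,1]*w,rcond=None)[0];r=A@x-E[:,1];w=1/(1+(r/.001)**2)
    print("circle n",len(E),"inl",(abs(r)<.0015).sum(),"c",(np.array(C)+x[:2]).round(4),"R",x[2].round(4))
    return np.array(C)+x[:2]
E
python3 - <<'E'
from h import *
s,i,im=snap("wrist","w7.png")
circ(i,im,[.5358,.084],.05,.05);circ(i,im,[.536,.084],.034,.06)
c=proj(i,[.536,.084,.06]);print(c)
g=cv2.cvtColor(im,7);m=np.zeros_like(g);x,y=c.astype(int);sl=(slice(max(0,y-30),y+30),slice(x-40,x+40));m[sl]=(g<80)[sl]*255
n,l,st,ce=cv2.connectedComponentsWithStats(m);ok=[k for k in range(1,n) if 10<st[k,4]<200]
P=np.array([onz(i,ce[k],.06)[:2] for k in ok]);print(len(ok),st[1:,4],P.mean(0))
need([.5207,-.2705,.10],81)
cv2.imwrite("pics/w7c.png",cv2.resize(im[0:150,160:360,::-1],(800,600)))
E
```

```text
circle n 53 inl 52 c [0.5356 0.0845] R 0.0495
circle n 25 inl 16 c [0.539  0.0832] R 0.0299
[266.30263294  71.59155558]
15 [82 26 78 75 76 48 74 70 69 63 68 66 66 69 24] [0.53528602 0.08451172]
t16.45 pos [ 0.5305 -0.0084  0.1234] yaw 81.0 w 0.0786 | shift units [-8.68  1.05  0.78] turn units -0.00
```

View pics/w7c.png

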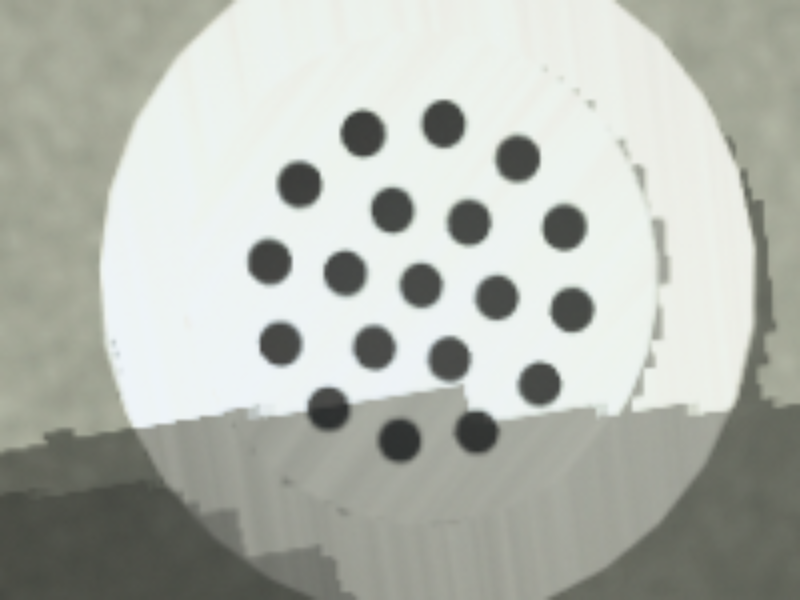

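The screen disc sits centred: its centre hole at crop (421,286) is within about 1 mm of the plate's centre. Next is the frit.

Request:
step_arm:
  plan: [-0.4, 0.05, 0, 0, 0.65, -0.9, 0.1, 0, 0, 0.65, -0.95, 0.12, 0, 0, 0.65, -0.95, 0.12, 0, 0, 0.65, -0.95, 0.12, 0, 0, 0.65, -0.95, 0.12, 0, 0, 0.65, -0.95, 0.12, 0, 0, 0.65, -0.95, 0.12, 0, 0, 0.65, -0.9, 0.1, 0.2, 0, 0.65, -0.5, 0.1, 0.4, 0, 0.65, -0.25, 0, 0.2, 0, 0.65, 0, 0, 0, 0, 0.65, 0, 0, 0, 0, 0.65]

```text
t: 17.75
eef_pos: [0.5211, -0.269, 0.0985]
tcp_rot: [-3.14, -0.001, 1.414]
contact_force: [-0.3, -0.7, 0.9]
gripper_width: 0.071
gripper_force: 0.0
```

Run:
```python
from h import *
s,i,im=snap("wrist","w8.png")
print(proj(i,[.5207,-.2690,.018]))
hsv=cv2.cvtColor(im,cv2.COLOR_RGB2HSV)
c=circ(i,im,[.5207,-.269],.03,.018,8)
if c is not None: c=circ(i,im,c,.03,.018,8);need([*c,.03],81)
```

```text
[281.55968483 216.94080303]
circle n 51 inl 41 c [ 0.5207 -0.2665] R 0.029
circle n 51 inl 40 c [ 0.5206 -0.2665] R 0.029
t17.80 pos [ 0.5215 -0.269   0.099 ] yaw 81.1 w 0.0704 | shift units [ 0.08 -0.04  2.3 ] turn units 0.01
```

Request:
step_arm:
  plan: [0.07, -0.03, 0.4, 0, 0.65, 0, 0, 0.6, 0, 0.65, 0, 0, 0.6, 0, 0.65, 0, 0, 0.6, 0, 0.65, 0, 0, 0.5, 0, 0.65, 0, 0, 0.3, 0, 0.65, 0, 0, 0.2, 0, 0.65, 0, 0, 0.1, 0, 0.65, 0, 0, 0.06, 0, 0.65, 0, 0, 0, 0, 0.65, 0, 0, 0, 0, 0.65]

```text
t: 18.9
eef_pos: [0.5213, -0.2681, -0.0013]
tcp_rot: [3.141, 0.0, 1.414]
contact_force: [0.3, -0.7, -0.4]
gripper_width: 0.0706
gripper_force: 0.0
```

Request:
step_arm:
  plan: [0, 0, 0, 0, 0.5, 0, 0, 0, 0, 0.4, 0, 0, 0, 0, 0.2, 0, 0, 0, 0, 0.2, 0, 0, 0, 0, 0.2]

```text
t: 19.4
eef_pos: [0.5214, -0.2681, -0.0008]
tcp_rot: [3.14, 0.0, 1.414]
contact_force: [-1.3, 0.9, 5.5]
gripper_width: 0.0583
gripper_force: 41.9
```

Run:
```python
from h import *
s=env.observe();print(s["eef_pos"],s["gripper_width"],s["gripper_force"],s["contact_force"])
```

```text
[ 0.52135687 -0.26811541 -0.00082843] 0.05830157757475079 41.889440417289734 [-1.29701878  0.85815105  5.54758322]
```

Request:
step_arm:
  plan: [0, 0, -0.1, 0, 0.2, 0, 0, -0.3, 0, 0.2, 0, 0, -0.6, 0, 0.2, 0, 0, -0.8, 0, 0.2, 0, 0, -0.8, 0, 0.2, 0, 0, -0.8, 0, 0.2, 0, 0, -0.6, 0, 0.2, 0, 0, 0, 0, 0.2, 0, 0, 0, 0, 0.2]

```text
t: 20.3
eef_pos: [0.5209, -0.2679, 0.1183]
tcp_rot: [3.141, 0.0, 1.414]
contact_force: [0.1, 0.2, -1.9]
gripper_width: 0.0583
gripper_force: 43.1
```

Run:
```python
from h import *
s,i,im=snap("wrist","w9.png");p=s["eef_pos"]
c=circ(i,im,p[:2],.03,p[2]+.0188,8)
if c is not None:
    y=s["tcp_rot"][2];d=c-p[:2];print("disc in tool x,y mm",1000*d@[np.cos(y),np.sin(y)],1000*d@[np.sin(y),-np.cos(y)])
need([.5356,.0842,p[2]],81);print(s["gripper_force"],s["contact_force"])
```

```text
circle n 72 inl 45 c [ 0.5199 -0.2656] R 0.0303
disc in tool x,y mm 2.1345927300887153 -1.3471175739265462
t20.35 pos [ 0.5203 -0.2676  0.1174] yaw 81.0 w 0.0581 | shift units [11.66 -1.33 -0.03] turn units -0.00
43.05955231189728 [ 0.05166278  0.17013636 -1.94975574]
```

Request:
step_arm:
  plan: [0.4, -0.05, 0, 0, 0.2, 0.9, -0.1, 0, 0, 0.2, 0.95, -0.11, 0, 0, 0.2, 0.95, -0.11, 0, 0, 0.2, 0.95, -0.11, 0, 0, 0.2, 0.95, -0.11, 0, 0, 0.2, 0.95, -0.11, 0, 0, 0.2, 0.95, -0.11, 0, 0, 0.2, 0.95, -0.11, 0, 0, 0.2, 0.95, -0.11, 0, 0, 0.2, 0.95, -0.11, 0, 0, 0.2, 0.95, -0.1, 0, 0, 0.2, 0.6, -0.06, 0, 0, 0.2, 0.2, -0.02, 0, 0, 0.2, 0, 0, 0, 0, 0.2, 0, 0, 0, 0, 0.2]

```text
t: 21.95
eef_pos: [0.5356, 0.0816, 0.1177]
tcp_rot: [-3.141, 0.001, 1.414]
contact_force: [0.4, -0.9, -1.2]
gripper_width: 0.058
gripper_force: 43.1
```

Run:
```python
from h import *
s,i,im=snap("wrist","w10.png");p=s["eef_pos"]
c=circ(i,im,p[:2],.03,p[2]+.0188,8);circ(i,im,[.5356,.0842],.05,.05)
need([.5356,.0824,.059],81)
```

```text
circle n 72 inl 53 c [0.5348 0.0826] R 0.0294
circle n 51 inl 40 c [0.5357 0.0842] R 0.0495
t22.00 pos [0.5358 0.0813 0.1179] yaw 81.0 w 0.0575 | shift units [ 0.04 -0.01  1.96] turn units -0.01
```

Request:
step_arm:
  plan: [0.05, 0, 0.3, 0, 0.2, 0, 0, 0.5, 0, 0.2, 0, 0, 0.5, 0, 0.2, 0, 0, 0.3, 0, 0.2, 0, 0, 0.2, 0, 0.2, 0, 0, 0.12, 0, 0.2, 0, 0, 0, 0, 0.2, 0, 0, 0, 0, 0.2]

```text
t: 22.8
eef_pos: [0.5368, 0.0836, 0.061]
tcp_rot: [3.141, -0.0, 1.414]
contact_force: [-0.5, -0.1, -0.2]
gripper_width: 0.0579
gripper_force: 43.1
```

Request:
step_arm:
  plan: [0, 0, 0.05, 0, 0.2, 0, 0, 0, 0, 0.2]

```text
t: 23.0
eef_pos: [0.5367, 0.0836, 0.0594]
tcp_rot: [3.141, -0.0, 1.414]
contact_force: [0.4, 0.1, -0.9]
gripper_width: 0.0581
gripper_force: 43.1
```

Request:
step_arm:
  plan: [0, 0, 0.05, 0, 0.2, 0, 0, 0, 0, 0.2]

```text
t: 23.2
eef_pos: [0.5364, 0.0835, 0.0575]
tcp_rot: [-3.142, 0.0, 1.414]
contact_force: [0.3, 0.9, -1.7]
gripper_width: 0.0583
gripper_force: 43.1
```

Request:
step_arm:
  plan: [0, 0, 0.05, 0, 0.2, 0, 0, 0, 0, 0.2]

```text
t: 23.4
eef_pos: [0.5363, 0.0835, 0.0559]
tcp_rot: [-3.141, 0.0, 1.414]
contact_force: [0.5, -0.6, -0.6]
gripper_width: 0.0582
gripper_force: 43.1
```

Request:
step_arm:
  plan: [0, 0, 0.04, 0, 0.2, 0, 0, 0, 0, 0.2]

```text
t: 23.6
eef_pos: [0.5365, 0.0836, 0.0552]
tcp_rot: [3.141, -0.0, 1.414]
contact_force: [-0.9, -0.8, 3.1]
gripper_width: 0.058
gripper_force: 43.3
```

Request:
step_arm:
  plan: [0, 0, 0, 0, 0.45, 0, 0, 0, 0, 0.6, 0, 0, 0, 0, 0.85, 0, 0, 0, 0, 0.85, 0, 0, 0, 0, 0.85, 0, 0, -0.3, 0, 0.85, 0, 0, -0.7, 0, 0.85, 0, 0, -0.9, 0, 0.85, 0, 0, -0.8, 0, 0.85, -0.6, 0, 0, 0, 0.85, -0.9, 0.1, 0, 0, 0.85, -0.9, 0.1, 0, 0, 0.85, -0.7, 0.1, 0, 0, 0.85, 0, 0, 0, 0, 0.85, 0, 0, 0, 0, 0.85]

```text
t: 25.1
eef_pos: [0.5309, -0.0098, 0.1364]
tcp_rot: [3.141, -0.001, 1.413]
contact_force: [0.3, 0.3, 0.6]
gripper_width: 0.0787
gripper_force: 0.0
```

Run:
```python
from h import *
s,i,im=snap("wrist","w11.png")
circ(i,im,[.5358,.084],.05,.05);circ(i,im,[.536,.084],.034,.06,8);circ(i,im,[.536,.084],.03,.074,8)
it=env.camera_info("top");t=np.array(env.camera("top"));cv2.imwrite("pics/top1.png",t[:,:,::-1])
circ(it,t,[.5358,.082],.05,.05);circ(it,t,[.536,.082],.03,.074,5)
a=cv2.resize(im[0:140,170:360,::-1],(500,368))
u,v=proj(it,[.46,.326,.06]).astype(int);b=cv2.resize(t[v-40:v+40,u-30:u+30,::-1],(276,368),interpolation=2)
cv2.imwrite("pics/w11c.png",np.hstack([a,b]))
need([.4598,.3259,.20])
```

```text
circle n 55 inl 53 c [0.5357 0.0845] R 0.0495
circle n 46 inl 42 c [0.5355 0.0863] R 0.0306
circle n 46 inl 41 c [0.5359 0.0848] R 0.0289
circle n 9 inl 7 c [0.542 0.079] R 0.0577
circle n 6 inl 5 c [0.4962 0.0694] R 0.0751
t25.20 pos [ 0.5309 -0.009   0.1362] yaw 81.0 w 0.0792 | shift units [10.66 -4.08 -2.13]
```

The frit measures (0.5359,0.0848) against the plate at (0.5357,0.0845), so it is placed. Next is the valve.

Request:
step_arm:
  plan: [0, 0, -0.7, 0, 0.85, 0.4, -0.15, -0.7, 0, 0.85, 0.9, -0.35, -0.7, 0, 0.85, 0.95, -0.36, 0, 0, 0.85, 0.95, -0.36, 0, 0, 0.85, 0.95, -0.36, 0, 0, 0.85, 0.95, -0.36, 0, 0, 0.85, 0.95, -0.36, 0, 0, 0.85, 0.95, -0.36, 0, 0, 0.85, 0.95, -0.36, 0, 0, 0.85, 0.9, -0.35, 0, 0, 0.85, 0.9, -0.35, 0, 0, 0.85, 0.6, -0.25, 0, 0, 0.85, 0.25, -0.1, 0, 0, 0.85, 0, 0, 0, 0, 0.85, 0, 0, 0, 0, 0.85]

```text
t: 26.8
eef_pos: [0.4598, 0.3231, 0.1988]
tcp_rot: [-3.142, 0.001, 1.414]
contact_force: [0.1, -0.3, -0.3]
gripper_width: 0.0788
gripper_force: 0.0
```

```bash
cat > v.py <<'E'
from h import *
import sys
s,i,im=snap("wrist",sys.argv[1])
C=np.array([.4597,.3275])
C=circ(i,im,C,.07,.058,15)
if C is None: C=np.array([.4597,.3275])
C=circ(i,im,C,.07,.058,15)
g=cv2.cvtColor(im,7)
# dial-ring profile at ticks radius and pointer radius
def prof(r,z,t):
    out=[]
    for a in range(0,360):
        q=proj(i,[C[0]+r*np.cos(np.radians(a)),C[1]+r*np.sin(np.radians(a)),z])
        out.append(int(g[int(round(q[1])),int(round(q[0]))]) if 0<=q[0]<559 and 0<=q[1]<419 else 255)
    o=np.array(out)<t;r_=[];st=None
    for a in range(361):
        on=a<360 and o[a]
        if on and st is None: st=a
        if not on and st is not None: r_.append((st,a-1));st=None
    return r_
print("ticks",prof(.064,.058,110));print("r56",prof(.057,.058,110))
print("ptr .050",prof(.050,.064,110));print("ptr .045",prof(.045,.064,110));print("ptr .04",prof(.040,.064,110))
hs=cv2.cvtColor(im,cv2.COLOR_RGB2HSV)
m=(g<45).astype(np.uint8)*255
q=proj(i,[*C,.118]).astype(int);mm=np.zeros_like(m);mm[max(0,q[1]-90):q[1]+90,max(0,q[0]-90):q[0]+90]=m[max(0,q[1]-90):q[1]+90,max(0,q[0]-90):q[0]+90]
for c in cv2.findContours(mm,0,1)[0]:
    if cv2.contourArea(c)>300:
        P=np.array([onz(i,k[0],.118)[:2] for k in c],np.float32);R=cv2.minAreaRect(P);b=cv2.boxPoints(R);e=sorted([b[1]-b[0],b[2]-b[1]],key=np.linalg.norm)[1]
        print("dark",np.round(R[0],4),np.round(R[1],4),"long axis",np.degrees(np.arctan2(e[1],e[0])).round(1))
need([*C,.2])
E
python3 v.py w12.png
```

```text
circle n 72 inl 66 c [0.4589 0.3288] R 0.0694
circle n 72 inl 68 c [0.459  0.3289] R 0.0695
ticks [(163, 169), (196, 197), (226, 226), (256, 256), (278, 295), (316, 317)]
r56 [(209, 211), (214, 216), (275, 297)]
ptr .050 [(204, 219), (273, 299)]
ptr .045 [(131, 132), (200, 223), (271, 299)]
ptr .04 [(108, 139), (206, 215), (268, 300)]
dark [0.4641 0.3209] [0.0167 0.0684] long axis -66.3
t26.85 pos [0.4599 0.3228 0.1989] yaw 81.0 w 0.0787 | shift units [ 0.2  -0.06 -0.04]
```

The dot is at 166°, the pointer at 211.5° (45° open) and the bar axis at 113.7°, with the axis at (0.459,0.3289). The tick spacing of 30° checks out. I'll turn, descend onto the bar and grip.

Request:
step_arm:
  plan: [0.2, -0.06, 0, 0, 0.3, 0, 0, 0, -1, 0.3, 0, 0, 0, -1, 0.3, 0, 0, 0, -1, 0.3, 0, 0, 0, -1, 0.3, 0, 0, 0, -1, 0.3, 0, 0, 0, -1, 0.3, 0, 0, 0, -0.5, 0.3, 0, 0, 0.5, 0, 0.3, 0, 0, 0.7, 0, 0.3, 0, 0, 0.7, 0, 0.3, 0, 0, 0.6, 0, 0.3, 0, 0, 0.4, 0, 0.3, 0, 0, 0.2, 0, 0.3, 0, 0, 0, 0, 0.3, 0, 0, 0, 0, 0.3]

```text
t: 28.45
eef_pos: [0.4596, 0.3299, 0.1066]
tcp_rot: [3.141, -0.0, 1.981]
contact_force: [0.6, 0.3, 0.9]
gripper_width: 0.0554
gripper_force: 0.0
```

Run:
```python
from h import *
need([.459,.3289,.1],113.7);s=env.observe();print(s["contact_force"].round(1))
```

```text
t28.45 pos [0.4596 0.3299 0.1066] yaw 113.5 w 0.0554 | shift units [-0.02 -0.03  0.22] turn units -0.04
[0.6 0.3 0.9]
```

Request:
step_arm:
  plan: [-0.02, -0.03, 0.15, 0, 0, 0, 0, 0, 0, -0.4, 0, 0, 0, 0, -0.8, 0, 0, 0, 0, -1, 0, 0, 0, 0, -1, 0, 0, 0, 0, -1, 0, 0, 0, 0, -1]
  grip_force: 40

```text
t: 29.15
eef_pos: [0.459, 0.329, 0.1018]
tcp_rot: [3.14, -0.0, 1.981]
contact_force: [1.3, -0.3, 2.6]
gripper_width: 0.0148
gripper_force: 42.0
```

Gripped on the bar. Turning clockwise.

Request:
step_arm:
  plan: [0, 0, 0, 0.6, -1, 0, 0, 0, 1, -1, 0, 0, 0, 1, -1, 0, 0, 0, 1, -1, 0, 0, 0, 1, -1, 0, 0, 0, 1, -1, 0, 0, 0, 1, -1, 0, 0, 0, 1, -1, 0, 0, 0, 0.8, -1, 0, 0, 0, 0.5, -1, 0, 0, 0, 0, -1, 0, 0, 0, 0, -1]

```text
t: 30.35
eef_pos: [0.4599, 0.3291, 0.1019]
tcp_rot: [3.139, -0.001, 1.205]
contact_force: [5.6, 0.7, 0.7]
gripper_width: 0.0148
gripper_force: 41.7
```

Run:
```python
from h import *
need([.459,.329,.1],67.6);s=env.observe();print(s["contact_force"].round(1),s["moment"].round(2))
```

```text
t30.35 pos [0.4599 0.3291 0.1019] yaw 69.0 w 0.0148 | shift units [-0.01 -0.03  0.06] turn units 0.29
[5.6 0.7 0.7] [ 0.13 -1.12 -0.01]
```

Request:
step_arm:
  plan: [0, 0, 0, 0.3, -1, 0, 0, 0, 0, -1]

```text
t: 30.55
eef_pos: [0.4599, 0.3291, 0.1019]
tcp_rot: [3.139, -0.001, 1.179]
contact_force: [5.7, -0.2, 0.7]
gripper_width: 0.0144
gripper_force: 41.7
```

Run:
```python
from h import *
s=env.observe();print(s["tcp_rot"][2]*57.3,s["contact_force"].round(1),s["moment"].round(2))
```

```text
67.53288463102463 [ 5.7 -0.2  0.7] [ 0.13 -1.15  0.1 ]
```

Request:
step_arm:
  plan: [0, 0, 0, 0.4, -1, 0, 0, 0, 0, -1]

```text
t: 30.75
eef_pos: [0.4599, 0.3291, 0.1019]
tcp_rot: [3.139, -0.002, 1.145]
contact_force: [5.7, -0.0, 1.7]
gripper_width: 0.015
gripper_force: 42.6
```

```bash
python3 - <<'E'
from h import *
s=env.observe();print(s["tcp_rot"][2]*57.3,s["contact_force"].round(1),s["moment"].round(2))
E
python3 v.py w13.png
```

```text
65.59541512297612 [ 5.7 -0.   1.7] [ 0.07 -1.18  0.73]
circle n 57 inl 50 c [0.459  0.3288] R 0.0694
circle n 57 inl 50 c [0.459  0.3288] R 0.0694
ticks [(164, 170), (196, 197), (202, 234), (237, 290), (315, 316)]
r56 [(164, 166), (171, 173), (200, 233), (235, 291)]
ptr .050 [(159, 163), (166, 168), (170, 174), (198, 232), (234, 293)]
ptr .045 [(155, 178), (198, 294)]
ptr .04 [(76, 76), (161, 172), (194, 297)]
dark [0.4571 0.3255] [0.0854 0.0835] long axis 65.5
t30.80 pos [0.46   0.3291 0.1019] yaw 65.6 w 0.0149 | shift units [-0.02 -0.02 -3.27]
```

The pointer is on the dot (about 166.5°) and the moment is rising at the stop, so it is shut. Now opening anticlockwise.

Request:
step_arm:
  plan: [0, 0, 0, -0.6, -1, 0, 0, 0, -1, -1, 0, 0, 0, -1, -1, 0, 0, 0, -1, -1, 0, 0, 0, -1, -1, 0, 0, 0, -1, -1, 0, 0, 0, -1, -1, 0, 0, 0, -1, -1, 0, 0, 0, -1, -1, 0, 0, 0, -1, -1, 0, 0, 0, -1, -1, 0, 0, 0, -1, -1, 0, 0, 0, -1, -1, 0, 0, 0, -1, -1, 0, 0, 0, -1, -1, 0, 0, 0, -1, -1, 0, 0, 0, -1, -1, 0, 0, 0, -1, -1, 0, 0, 0, -1, -1, 0, 0, 0, -1, -1]

```text
t: 32.8
eef_pos: [0.4585, 0.3283, 0.1018]
tcp_rot: [-3.141, 0.0, 2.858]
contact_force: [1.3, -1.6, 4.3]
gripper_width: 0.0147
gripper_force: 42.3
```

Request:
step_arm:
  plan: [0, 0, 0, -1, -1, 0, 0, 0, -1, -1, 0, 0, 0, -1, -1, 0, 0, 0, -1, -1, 0, 0, 0, -1, -1, 0, 0, 0, -0.8, -1, 0, 0, 0, -0.5, -1, 0, 0, 0, -0.3, -1, 0, 0, 0, 0, -1, 0, 0, 0, 0, -1]

```text
t: 33.8
eef_pos: [0.4585, 0.3276, 0.1018]
tcp_rot: [-3.14, -0.0, -2.853]
contact_force: [0.3, -3.3, 5.5]
gripper_width: 0.0149
gripper_force: 42.4
```

```bash
python3 v.py w14.png; python3 -c "
from h import *
s=env.observe();print(s['contact_force'].round(1),s['moment'].round(2))"
```

```text
circle n 56 inl 48 c [0.4589 0.3288] R 0.0694
circle n 58 inl 51 c [0.4588 0.3288] R 0.0695
ticks [(0, 26), (28, 61), (163, 169), (196, 196), (226, 227), (256, 257), (284, 289), (316, 317), (332, 359)]
r56 [(0, 62), (277, 289), (331, 359)]
ptr .050 [(0, 64), (270, 287), (329, 359)]
ptr .045 [(0, 65), (265, 291), (329, 359)]
ptr .04 [(0, 69), (273, 283), (324, 359)]
dark [0.4663 0.3304] [0.0778 0.0835] long axis -73.4
t33.85 pos [0.4585 0.3276 0.1018] yaw -163.5 w 0.0143 | shift units [-0.02  0.03 -3.27]
[ 1.8 -3.7  6.3] [-0.87 -0.29 -0.05]
```

The pointer is at 278° and the long mark at 286.4°, so 8° more.

Request:
step_arm:
  plan: [0, 0, 0, -0.6, -1, 0, 0, 0, -0.6, -1, 0, 0, 0, -0.4, -1, 0, 0, 0, 0, -1, 0, 0, 0, 0, -1]

```text
t: 34.35
eef_pos: [0.4585, 0.3275, 0.1018]
tcp_rot: [-3.139, -0.001, -2.714]
contact_force: [1.6, -4.2, 6.5]
gripper_width: 0.0148
gripper_force: 42.4
```

```bash
python3 v.py w15.png
```

```text
circle n 57 inl 48 c [0.459  0.3289] R 0.0695
circle n 57 inl 50 c [0.4589 0.3287] R 0.0695
ticks [(0, 34), (36, 69), (163, 169), (196, 196), (226, 226), (255, 257), (284, 289), (316, 317), (340, 359)]
r56 [(0, 70), (284, 293), (339, 359)]
ptr .050 [(0, 72), (279, 294), (337, 359)]
ptr .045 [(0, 73), (273, 299), (337, 359)]
ptr .04 [(0, 77), (281, 291), (332, 359)]
dark [0.4649 0.3309] [0.0803 0.0835] long axis -65.4
t34.40 pos [0.4585 0.3275 0.1018] yaw -155.5 w 0.0148 | shift units [-0.03  0.03 -3.27]
```

The pointer is at 286°, on the mark. I'll release, rise and check.

Request:
step_arm:
  plan: [0, 0, 0, 0, -0.4, 0, 0, 0, 0, 0, 0, 0, 0, 0, 0.3, 0, 0, 0, 0, 0.3, 0, 0, -0.3, 0, 0.3, 0, 0, -0.6, 0, 0.3, 0, 0, -0.8, 0, 0.3, 0, 0, -0.8, 0, 0.3, 0, 0, -0.8, 0, 0.3, 0, 0, 0, 0, 0.3, 0, 0, 0, 0, 0.3]

```text
t: 35.5
eef_pos: [0.4589, 0.3291, 0.2013]
tcp_rot: [3.141, 0.002, -2.714]
contact_force: [-0.2, -1.1, -0.9]
gripper_width: 0.0556
gripper_force: 0.0
```

```bash
python3 v.py w16.png
python3 - <<'E'
from h import *
im=cv2.imread("pics/w16.png");i2=env.camera_info("side");s2=np.array(env.camera("side"))[:,:,::-1]
u,v=proj(i2,[.536,.084,.06]).astype(int)
cv2.imwrite("pics/fin.png",np.hstack([cv2.resize(im,(560,420)),cv2.resize(s2[v-63:v+63,u-36:u+36],(240,420))]))
E
```

```text
circle n 68 inl 60 c [0.4585 0.3286] R 0.0693
circle n 66 inl 61 c [0.4586 0.3286] R 0.0693
ticks [(16, 33), (163, 169), (196, 196), (226, 226), (256, 257), (284, 289), (316, 317)]
r56 [(15, 34), (284, 291)]
ptr .050 [(13, 35), (279, 295)]
ptr .045 [(12, 36), (273, 299)]
ptr .04 [(11, 38), (194, 216), (281, 291)]
dark [0.5274 0.2999] [0.0405 0.0197] long axis 21.4
dark [0.4799 0.3387] [0.0398 0.0144] long axis 24.0
t35.55 pos [0.4583 0.3287 0.2002] yaw -155.5 w 0.0557 | shift units [-0.01 -0.01  0.01]
```

View pics/fin.png

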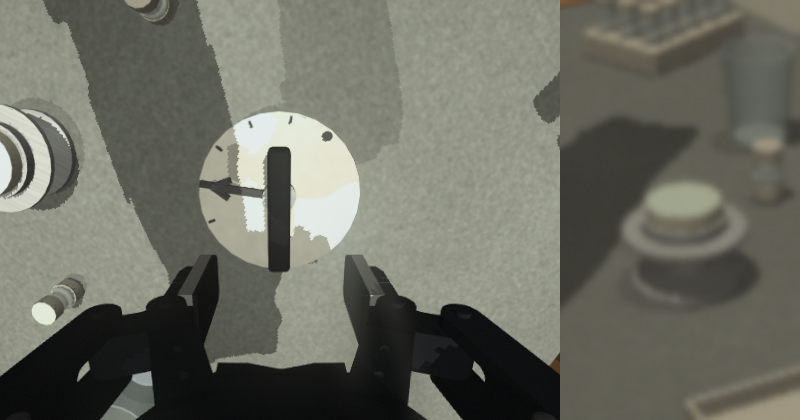

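The pointer lies on the long mark at about (205,184), and both discs are stacked flat on the holder. The gripper is clear of everything.

```bash
python3 -c "
from workcell import env
print(env.sign_off())"
```

```text
the job is handed in; nothing more can be done
None
```

I've handed the job in, with no verdict shown: both discs measured within about 1 mm of the plate's centre, and the valve was shut at the dot and reopened until its pointer stood on the long mark; the gripper is clear and the clock read about 35.6 s of 72 s.

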